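Park the power-hammer key on its eye

ROBOT

A 6-joint arm with a two-finger parallel gripper is mounted at the origin on the work surface. World frame = base frame: x ahead of the robot, y to its left, z up, the work surface at z = 0. Lengths are in mm, angles in rad, forces in N, time in s.
With the tool pointing down it reaches from about 350 to 975 mm from the base axis. Payload 7.1 kg.
Tool frame: the origin (TCP) lies on the front face of the gripper's body, between the roots of the fingers; the fingertips stand 80 mm ahead of it and the grasp point (between the pads) lies 61 mm ahead of it (env.tips_ahead is the distance from the TCP to the fingertips, in mm); z points along the fingers, y is the direction in which the jaws open and shut (so a half turn about z gives the same grasp; the last joint's range is limited). The gripper opens to 88 mm and grips with 3 to 60 N. Pads are 20 mm wide; open, the fingers measure 115 mm over their backs; the gripper's body (75 mm by 178 mm) begins 61 mm behind the grasp point.
Start: joints at [1.135, 0.423, 1.63, -0, 1.089, -0.019], TCP at [252.991, 571.49, 302.675] pointing down, gripper open.
Joint ranges: [-3, 3], [-0.9, 2.11], [0.09, 2.58], [-1.31, 4.45], [0.11, 2.69], [-2.54, 2.54]. Speed limits (rad/s): [2.39, 2.39, 3.01, 3.14, 3.14, 3.14].

INTERFACE

Orientations are given as a unit quaternion [x, y, z, w].
In Python, from station import env, set_gripper, viewer, workorder gives the robot as it stands. Calls block until the motion is done:
- env.reach(position, orientation): joint-space move of the TCP to a pose.
- env.move_l(position, rot=None, rate=150, f_stop=None): straight line of the TCP; rot=None keeps the orientation; rate is the mean speed in mm/s. With f_stop (N) it stops when the force on the tool has changed by that much, and returns True; else False.
- env.move_joints(angles): joint-space move.
- set_gripper(opening): finger opening in mm; the grip force is fixed at half the most; returns when the fingers have stopped.
- env.hold(seconds).
- env.ik(position, orientation): joint angles nearest the present ones, or None.
- env.read_state(): the state.
- viewer.camera(name): name is "scene" or "top" or "wrist"; returns the picture (384x512x3 uint8, blue, green, red); there is no depth.
- viewer.camera_params(name): a dict with "fx", "fy", "cx", "cy" (pixels), "pose" (4x4, takes a point from camera to world coordinates); the wrist camera has in their place "tool_from_camera" (4x4, takes a point from camera to tool coordinates, whose origin is the TCP and whose axes are the flange's). Camera axes: x right, y up, looking along -z (the intrinsics and any distortion apply to the point x, -y, -z); pixel columns grow to the right and rows downward; lengths in mm; the calibration is good to about 2 mm. A picture is of the moment at which its call begins: read the wrist's pose just before it. camera_params takes no time and is no camera call.
A pose or a line that the arm cannot do raises env.IKError and nothing moves.
- workorder.sign_off(): hands the job in, once; it reports no verdict.
The state is a dict: "time_s": time; "qpos": joint angles; "dq": joint speeds; "tau": joint torques, N m; "tool_pos": TCP position; "orientation": TCP orientation; "force": force on the tool from outside, world axes, zero at the start; "wrist_torque": the same for the moment, N m; "width": finger opening in mm.
Only numpy, scipy, OpenCV 4.12 (cv2) and the standard library are available. Lean on these libraries where they do the work, as an engineer would, in place of code of your own. Each camera call takes 0.05 s, during which the arm holds its last target.

TASK

Pick up the key fob by its wooden grip and clip its snap hook onto the round upright bar of the steel eye: press the sprung gate in against the bar, then draw the hook along until the bar sits in the hook's bend and the gate snaps shut behind it, all while you still hold it. Push and pull on the eye only gently, 10 newtons at most. Then let go and leave the key lying there, clipped, without disturbing the other things on the bench.

Things in the scene. Friction and masses are not known exactly. Their poses are not given: they have to be found in the camera images.
- key_clip: Key clip, 175 mm long, 0.16 to 0.31 kg, flat on the bench: wooden fob with a steel key at one end, an 8 mm round-bar steel snap hook at the other. Origin: underside, below the gate's pivot. +x: from fob to the hook's closed end, z up, gate side faces -y. Hook bars and gate are centred 5 mm above the underside. Back bar: inside at y 27, outside at y 35 mm.
- fob_mid (a point): Middle of the wooden fob, where to grip it: at x -40, y 10, z 17 mm in the key clip's frame. The fob is 60 mm long (x -75 to -15), 18 mm wide (y 1 to 19) and 34 mm high; grip it across the 18 mm.
- nose_tip (a point): Blunt, square-edged tip of the hook's rigid nose, at x 36, y 0, z 5 mm in the key clip's frame. The nose, 8 mm thick, runs on from here in +x to the closed end. A bar pressed in with its axis between x 22 and 31 mm passes this tip freely; from x 31 to 36 it rubs on the nose's edge, beyond that it lands squarely on the nose.
- hook_bowl (a point): Middle of the hook's bend, at x 42, y 13, z 5 mm in the key clip's frame; the closed end's inside is at x 48 and its outside at x 56 mm. A 10 mm bar here, its axis at x 39 to 43 and y 9 to 22 mm, is clear of the gate, which then shuts.
- gate (a joint): Angle of the sprung gate, rad: 0 shut, grows as its free end swings inward (+y), stop at 0.72. It is a dark 6 mm pin lying at y 0 from its pivot at x 0 to x 34 mm. Its spring gives 0.03 N m shut, 0.10 N m at the stop (1 to 5 N at its free half) and shuts it by itself. For the bar to get inside the nose before the gate's stop, it must press the gate at x 22 mm or more (25 mm is easier).
- eye_plate: The eye's steel plate, 145 x 114 x 5 mm, fixed to the bench. Origin at bench height below point eye_mid; +x: from the eye's round bar to its square post. The eye on it is a rigid bracket: upright round bar ('round_bar') 10 mm thick, round which the hook goes, level top bar (axis 62 mm above the bench), 22 mm square post 69 mm high; bar and post axes 52 mm apart, 36 mm clear between.
- eye_mid (a point): Point on the plate's top (5 mm above the bench) at the middle of the bracket's slot. The bracket is clamped firmly, but anywhere in its slot: the round bar's axis stands at plate x 0 and at plate y between -23 and +23 mm from here. This offset is not in the measured pose: find it by feel or sight.
- hammer: Hand hammer, bystander: leave alone.
- horseshoe: Horseshoe, bystander: leave alone.
- punch: Round steel punch, 110 mm, bystander: leave alone.
- tin: Closed metal tin, 72 mm wide, 100 mm high, bystander: leave alone.
- wire_brush: Brush, 220 mm, bystander: leave alone.
There are look-alikes about, which are no part of the job. Of the things like the key_clip, leave any that is pink or purple; of the rest the larger one is meant.

How it is judged (in metres and radians):
On the way, in this order (a step that is already met when the one before it is completed fails the run):
1. the gate is pressed well inward by the eye's bar (value of joint gate above 0.3 rad and contact force between key_clip and round_bar above 0.3 N), for 0.02 s.
2. the bar is inside the hook and the gate has snapped shut, while the key is still held (y of round_bar in the frame of key_clip between 0.006 and 0.025 m and x of round_bar in the frame of key_clip between 0.004 and 0.047 m and contact force between the fingers and key_clip above 1 N and value of joint gate below 0.06 rad), for 0.2 s.
At the end, for the whole second after the job is handed in: The eye's round bar is inside the hook with the gate shut (under 0.06 rad), and the key clip, let go, lies flat (within 0.2 rad, its underside origin below 20 mm) and still by the eye (y of round_bar in the frame of key_clip between 0.006 and 0.025 m and x of round_bar in the frame of key_clip between 0.004 and 0.047 m and value of joint gate below 0.06 rad and height (world z) of key_clip below 0.02 m and angle between key_clip's own z axis and vertical below 0.2 rad and linear speed of key_clip below 0.02 m/s and angular speed of key_clip below 0.2 rad/s); the robot touches nothing.
It fails at once if the key clip is forced against the eye's round bar with more than 14 N (contact force between key_clip and round_bar above 14 N).
It fails at once if a bystander (hammer, horseshoe, punch, tin or brush) is shifted by more than 20 mm (distance of any of hammer, horseshoe, punch, tin, wire_brush from where it was at the start of the episode above 0.02 m).
It also fails if it takes over 67 s, if anything falls off the work surface, if the arm or the gripper's body presses on something with over 40 N, if the wrist force passes 120 N, or if a joint passes its speed limit or range.

## Working session

There is one attempt and no reset: what is moved stays moved. The work goes in short steps, each a Python script; the robot and the scene stay as the last script left them, time stands still between calls to the robot, and variables do not carry over. Pictures are saved under pics/ and viewed, and the job is handed in when it is done.

```bash
ls; mkdir -p pics; python3 - <<'E'
from station import env, set_gripper, viewer, workorder
import cv2
for n in ("scene","top","wrist"):
    cv2.imwrite(f"pics/{n}0.png",viewer.camera(n))
    print(n,viewer.camera_params(n))
s=env.read_state();print(s)
E
```

```text
pics
scene {'fx': 382.7565234518903, 'fy': 382.7565234518903, 'cx': 258.0465058098529, 'cy': 186.73705300060524, 'pose': array([[-3.80575631e-01, -6.75792331e-01,  6.31242358e-01,
         1.25642480e+03],
       [ 9.24747392e-01, -2.79674869e-01,  2.58116695e-01,
         2.96556959e+02],
       [ 2.10934111e-03,  6.81972649e-01,  7.31374635e-01,
         9.17323183e+02],
       [ 0.00000000e+00,  0.00000000e+00,  0.00000000e+00,
         1.00000000e+00]])}
top {'fx': 420.86282361768764, 'fy': 420.86282361768764, 'cx': 252.37246844241542, 'cy': 192.81164194552085, 'pose': array([[-2.05143907e-02,  9.97946717e-01, -6.06754456e-02,
         4.53532056e+02],
       [-9.99672678e-01, -2.14021286e-02, -1.40173361e-02,
        -3.73613323e+01],
       [-1.52871382e-02,  6.03680281e-02,  9.98059119e-01,
         1.07805729e+03],
       [ 0.00000000e+00,  0.00000000e+00,  0.00000000e+00,
         1.00000000e+00]])}
wrist {'fx': 293.04923178215864, 'fy': 293.04923178215864, 'cx': 255.23778814013073, 'cy': 190.09443752962113, 'tool_from_camera': array([[ 3.79605827e-05,  9.54773340e-01,  2.97
[... 290 characters left out ...]
]])}
{'time_s': 0.15, 'qpos': array([ 1.13501519e+00,  4.23661967e-01,  1.63046679e+00, -4.14971151e-05,
        1.08862416e+00, -1.89482937e-02]), 'dq': array([-1.11149603e-03, -4.49701251e-03, -3.69771574e-03, -1.26042590e-03,
        8.61625424e-04,  4.43212775e-05]), 'tau': array([ 5.05467615e-04, -5.44979775e+01, -2.73918414e+01,  6.43677008e-02,
        2.05637404e-02, -5.15731415e-05]), 'tool_pos': array([252.85962589, 571.21159117, 302.10103559]), 'orientation': array([ 2.06901390e-01,  9.78361629e-01, -5.69342613e-04, -1.12863246e-04]), 'force': array([-0.0798937 ,  0.24375906, -0.73410919]), 'wrist_torque': array([-0.03713559,  0.04006734,  0.04725078]), 'width': 87.73964739935013}
```

View pics/scene0.png

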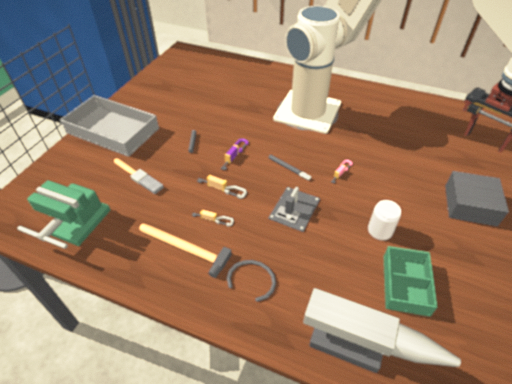

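View pics/top0.png

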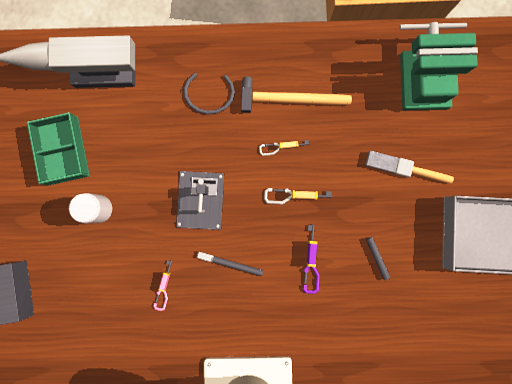

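View pics/wrist0.png

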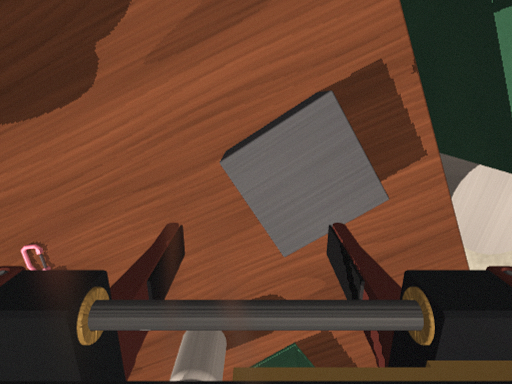

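Candidates in the top view: the large white/yellow clip (290,196), a small white/yellow one (283,147), a purple one (312,262) and a pink one (163,287). Leaving out pink and purple, the larger of the rest is the one at (290,196). Next, a close crop of it.

```bash
cat > h.py <<'E'
from station import env, set_gripper, viewer, workorder
import cv2, numpy as np
from scipy.spatial.transform import Rotation as R
def pose(n,st=None):
    p=viewer.camera_params(n)
    if n=="wrist":
        T=np.eye(4);T[:3,:3]=R.from_quat(st["orientation"]).as_matrix();T[:3,3]=st["tool_pos"]
        return p,T@p["tool_from_camera"]
    return p,np.asarray(p["pose"])
def pix2w(pts,z,n,st=None):
    p,T=pose(n,st);pts=np.atleast_2d(pts).astype(float)
    d=np.c_[(pts[:,0]-p["cx"])/p["fx"],-(pts[:,1]-p["cy"])/p["fy"],-np.ones(len(pts))]@T[:3,:3].T
    o=T[:3,3];return o+d*((z-o[2])/d[:,2])[:,None]
def w2pix(P,n,st=None):
    p,T=pose(n,st);P=np.atleast_2d(P).astype(float)
    c=(P-T[:3,3])@T[:3,:3]
    return np.c_[p["cx"]+p["fx"]*c[:,0]/-c[:,2],p["cy"]-p["fy"]*c[:,1]/-c[:,2]]
def quat(yaw): # tool down, tool x axis at world yaw
    return (R.from_euler("z",yaw)*R.from_euler("x",np.pi)).as_quat()
def crop(im,x0,y0,x1,y1,k,name):
    cv2.imwrite(f"pics/{name}.png",cv2.resize(im[y0:y1,x0:x1],None,fx=k,fy=k,interpolation=cv2.INTER_CUBIC))
E
python3 - <<'E'
from h import *
im=cv2.imread("pics/top0.png");crop(im,165,130,345,250,4,"topc")
for n,p in dict(key=(290,196),small=(285,147),eye=(200,200),fob=(306,195)).items(): print(n,pix2w(p,0,"top").round())
s=env.read_state();print(R.from_quat(s["orientation"]).as_matrix().round(3))
E
```

```text
key [[ 509. -118.    0.]]
small [[ 636. -109.    0.]]
eye [[503. 113.   0.]]
fob [[ 511. -159.    0.]]
[[-0.914  0.405 -0.   ]
 [ 0.405  0.914 -0.001]
 [-0.    -0.001 -1.   ]]
```

View pics/topc.png

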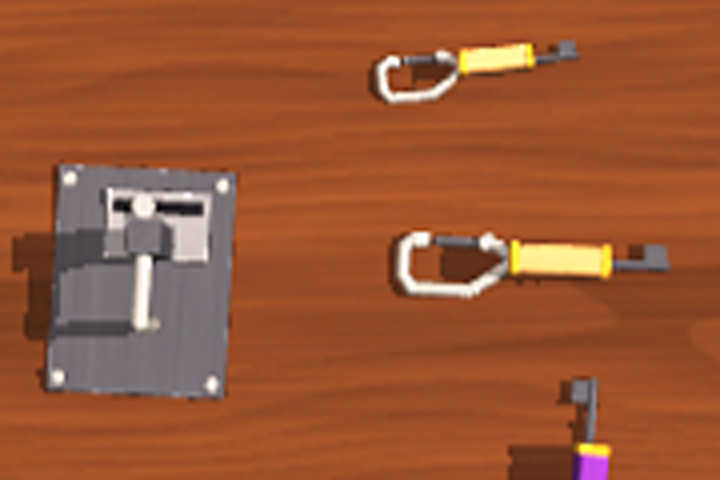

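The crop confirms the choice: (290,196) is the larger white/yellow clip. Its hook points left (+y), and its gate faces up in the image (+x), which is the side the bar has to enter from. Next, wrist views.

```bash
python3 - <<'E'
from h import *
q=quat(np.pi/2)
for i,p in enumerate([(510,-170,230),(500,10,260)]):
    print(env.ik(p,q)); env.reach(p,q); env.hold(0.3)
    s=env.read_state(); im=viewer.camera("wrist"); cv2.imwrite(f"pics/w{i+1}.png",im)
    np.savez(f"w{i+1}.npz",tool_pos=s["tool_pos"],orientation=s["orientation"]); print(s["tool_pos"],s["force"],s["time_s"])
E
```

```text
[-3.43888306e-01  3.96034890e-01  1.87667796e+00 -4.44089210e-16
  8.68879805e-01 -3.43888306e-01]
[ 510.11004761 -169.74519755  229.99993701] [-0.33597432 -0.37464456 -0.50141397] 3.225
[-3.80015356e-03  3.00481977e-01  1.93659668e+00 -4.44089210e-16
  9.04513999e-01 -3.80015356e-03]
[500.12370176   8.94226218 259.75669859] [ 0.87092887  0.42687356 -0.26368381] 4.3333
```

View pics/w1.png

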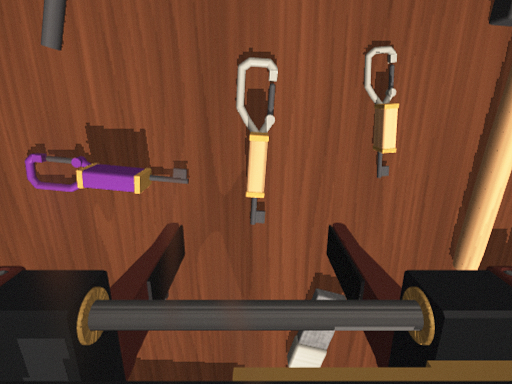

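View pics/w2.png

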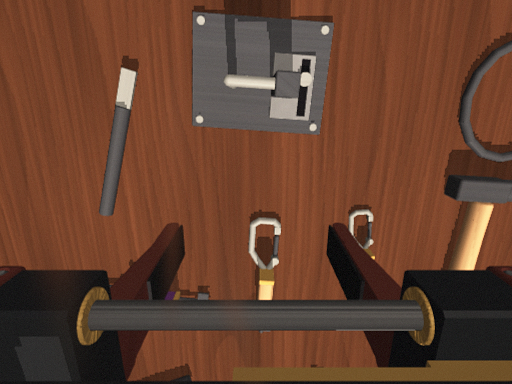

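w1 shows our clip with its fob at (258,165) and its closed end at (258,62); the dark gate is on the right at (272,100). w2 shows the plate with screws at (200,19), (325,30), (313,127) and (199,119), and the bracket's bar end at about (232,81). Next I measure the key.

```bash
python3 - <<'E'
from h import *
im=cv2.imread("pics/w1.png"); st=dict(np.load("w1.npz"))
hsv=cv2.cvtColor(im,cv2.COLOR_BGR2HSV)
m=cv2.inRange(hsv,(15,90,150),(35,255,255)); m[:,:230]=0;m[:,290:]=0;m[210:]=0;m[:120]=0
c=max(cv2.findContours(m,cv2.RETR_EXTERNAL,cv2.CHAIN_APPROX_NONE)[0],key=cv2.contourArea)
r=cv2.minAreaRect(c);print("fob px",r)
for z in(34,): 
    b=pix2w(cv2.boxPoints(r),z,"wrist",st)[:,:2];print("fob box",b.round(1),np.linalg.norm(np.diff(b,axis=0),axis=1))
    print("mid",b.mean(0))
w=cv2.inRange(hsv,(0,0,130),(30,90,255)); w[:,:230]=0;w[:,290:]=0;w[132:]=0;w[:40]=0
c=max(cv2.findContours(w,cv2.RETR_EXTERNAL,cv2.CHAIN_APPROX_NONE)[0],key=cv2.contourArea)
P=pix2w(c[:,0],5,"wrist",st)[:,:2];print("hook ymax",P[:,1].max(),"x",P[:,0].min(),P[:,0].max(),"ymin",P[:,1].min())
np.save("hookP.npy",P)
crop(im,220,40,300,230,3,"w1c")
im=cv2.imread("pics/w2.png");crop(im,180,0,345,145,4.5,"w2c")
E
```

```text
fob px ((257.010986328125, 165.7952423095703), (19.29376220703125, 63.070274353027344), 3.0664854049682617)
fob box [[ 499.9 -181.7]
 [ 503.6 -119.5]
 [ 521.7 -120.4]
 [ 519.2 -182.8]] [62.38939603 18.08831477 62.45647534]
mid [ 511.1178789  -151.09698452]
hook ymax -50.74019884025894 x 490.00330169163675 530.6505678294856 ymin -119.91110974510647
```

View pics/w1c.png

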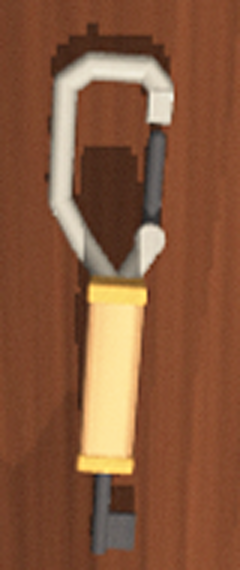

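View pics/w2c.png

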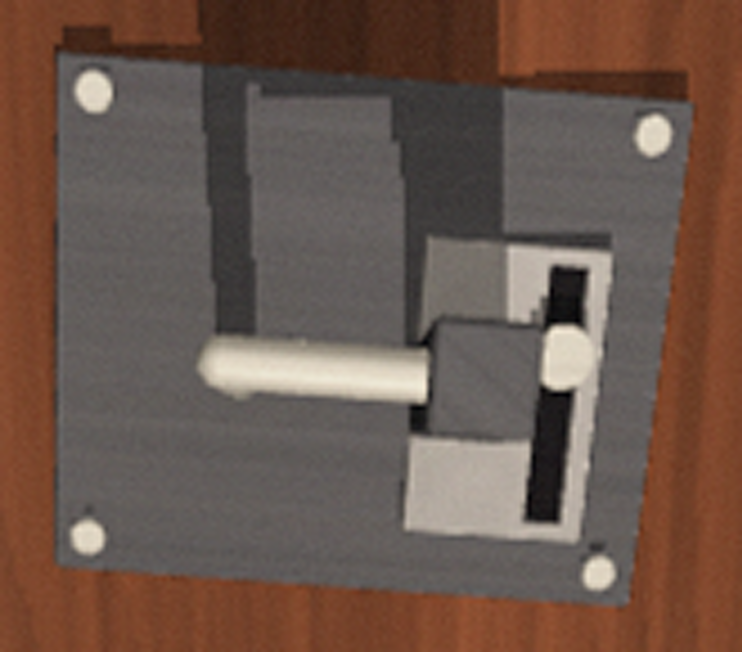

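```bash
python3 - <<'E'
from h import *
st2=dict(np.load("w2.npz"));st1=dict(np.load("w1.npz"))
# screws in w2 (crop coords)
sc=np.array([(94,91),(653,135),(598,573),(88,537)])/4.5+[180,0]-0.4
P=pix2w(sc,7,"wrist",st2)[:,:2];print("screws",P.round(1),np.linalg.norm(P-np.roll(P,-1,0),axis=1).round(1),"mid",P.mean(0).round(1))
co=np.array([(60,55),(692,102),(627,604),(58,563)])/4.5+[180,0]-0.4
P=pix2w(co,5,"wrist",st2)[:,:2];print("corners",P.round(1),np.linalg.norm(P-np.roll(P,-1,0),axis=1).round(1),"mid",P.mean(0).round(1))
bb=np.array([(197,365),(215,368),(482,378)])/4.5+[180,0]-0.4
print("bar tip, axis",pix2w(bb[:2],62,"wrist",st2).round(1)); print("post top",pix2w(bb[2],69,"wrist",st2).round(1))
print("bar top view tip/ctr",pix2w(np.array([(143,330),(143,322)])/4+[165,130]-.4,62,"top").round(1),"post",pix2w(np.array([148,236])/4.+[165,130]-.4,69,"top").round(1))
top=cv2.imread("pics/top0.png")
co=np.array([(63,165),(236,173),(224,398),(46,389)])/4.+[165,130]-.4
P=pix2w(co,5,"top")[:,:2];print("top corners",P.round(1),np.linalg.norm(P-np.roll(P,-1,0),axis=1).round(1),"mid",P.mean(0).round(1))
print("top fob +end,-end",pix2w(np.array([(509,257),(611,260)])/4.+[165,130]-.4,34,"top").round(1))
print("top hook end",pix2w(np.array([(396,262)])/4.+[165,130]-.4,5,"top").round(1))
print("w1 hook end",pix2w(np.array([(115,52)])/3.+[220,40]-.3,5,"wrist",st1).round(1))
print("w2 hook end",pix2w(np.array([(265,216)]),5,"wrist",st2).round(1))
E
```

```text
screws [[444.2 166.9]
 [570.5 157.8]
 [563.5  60.2]
 [437.1  69.2]] [126.7  97.8 126.8  98. ] mid [503.8 113.5]
corners [[436.6 174.5]
 [579.3 164.8]
 [571.7  52.4]
 [428.8  62.7]] [143.  112.7 143.2 112.1] mid [504.1 113.6]
bar tip, axis [[471.  106.   62. ]
 [474.6 105.5  62. ]]
post top [[527.1 103.2  69. ]]
bar top view tip/ctr [[471.3 103.6  62. ]
 [476.1 103.5  62. ]] post [[527.7  98.9  69. ]]
top corners [[579.3 161.6]
 [571.6  50.4]
 [428.   60.4]
 [436.  173.9]] [111.4 144.  113.8 143.8] mid [503.7 111.6]
top fob +end,-end [[ 512.3 -120.6   34. ]
 [ 509.1 -183.7   34. ]]
top hook end [[512.3 -50.8   5. ]]
w1 hook end [[512.  -49.9   5. ]]
w2 hook end [[511.3 -48.1   5. ]]
```

Measurements agree. The fob spans y −183 to −120.5 and the closed end is at −50.5, against an expected 71 mm from fob end to closed end. The key's x axis points at 87°, the plate is 143x113 at −4.1°, and the bar axis is about (475.5, 104.5). Grasping now.

```bash
python3 - <<'E'
from h import *
q=quat(np.radians(87.1)); p=np.array([511.2,-147,170])
env.reach(p,q); env.hold(.2); s=env.read_state();print(s["tool_pos"],s["force"])
p[2]=84; print(env.move_l(p,rate=80,f_stop=8)); print(env.read_state()["tool_pos"])
set_gripper(0); s=env.read_state();print(s["width"],s["force"])
p[2]=115; env.move_l(p,rate=60); env.hold(.3); s=env.read_state();print(s["tool_pos"],s["width"],s["force"],s["wrist_torque"],s["time_s"])
cv2.imwrite("pics/w3.png",viewer.camera("wrist"));np.savez("w3.npz",tool_pos=s["tool_pos"],orientation=s["orientation"])
E
```

```text
[ 511.78744594 -145.86452684  170.98706129] [-0.57681043  0.83850038  0.1886935 ]
False
[ 511.51994509 -147.10052982   84.44069284]
17.94303582181183 [ 1.10494084 -0.85835297 -0.20200896]
[ 511.02293876 -146.93563422  114.67353221] 18.135034296168165 [ 0.47682216  1.05585684 -2.67588126] [-0.1450483   0.06299459  0.0075818 ] 8.6083
```

View pics/w3.png

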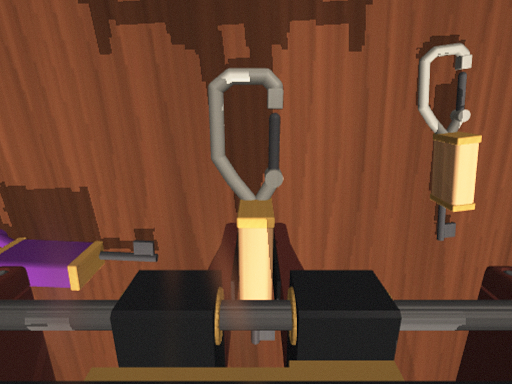

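The clip is held (width 18 mm). In w3 the gate pivot is at (274,178), the nose tip at (275,107) and the closed end at (246,70). I'll check these against the stated geometry.

```bash
python3 - <<'E'
from h import *
st=dict(np.load("w3.npz"));im=cv2.imread("pics/w3.png");crop(im,190,50,310,220,3.5,"w3c")
px=np.array([(274,178),(275,107),(246,70),(284,95),(209,110)])
P=pix2w(px,35.3,"wrist",st); M=R.from_quat(st["orientation"]).as_matrix()
print(P.round(1)); print(((P-st["tool_pos"])@M).round(1))
E
```

```text
[[ 523.1 -108.8   35.3]
 [ 524.8  -69.9   35.3]
 [ 510.6  -51.    35.3]
 [ 529.7  -64.1   35.3]
 [ 489.8  -69.7   35.3]]
[[ 38.7  10.2  79.4]
 [ 77.6  10.   79.4]
 [ 95.8  -5.2  79.4]
 [ 83.6  14.5  79.4]
 [ 76.  -25.1  79.4]]
```

View pics/w3c.png

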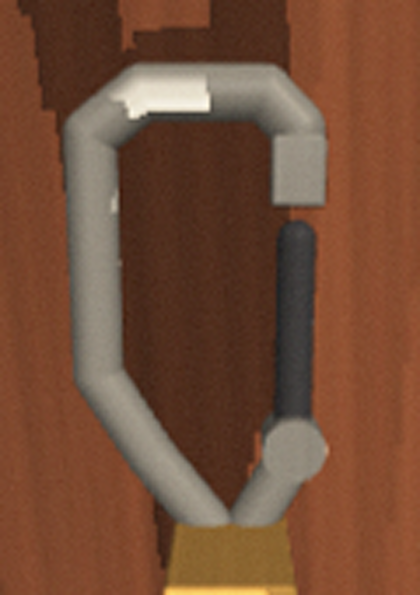

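The key's pose in the tool frame is consistent: pivot at tool x≈40 and gate at y≈10, so nothing slipped. Staging next to the bar on its robot side.

```bash
cat >> h.py <<'E'
YAW=np.radians(86.0); K0=40.0; BAR=np.array([475.7,104.5])
def tcp(kx,ky,z,bar=None,yaw=YAW):
    "TCP so that bar is at key (kx,ky)"
    b=BAR if bar is None else bar
    tx,ty=kx+K0,10-ky
    u=np.array([np.cos(yaw),np.sin(yaw)]);v=np.array([np.sin(yaw),-np.cos(yaw)])
    return np.r_[b-tx*u-ty*v,z]
def barinkey(s,bar=None):
    b=BAR if bar is None else bar
    M=R.from_quat(s["orientation"]).as_matrix(); t=M.T@np.r_[b-s["tool_pos"][:2],0]
    return np.array([t[0]-K0,10-t[1]])
E
python3 - <<'E'
from h import *
q=quat(YAW)
s=env.read_state();p=s["tool_pos"].copy();p[2]=175;env.move_l(p,rate=150)
env.reach(tcp(25.5,-22,175),q); env.move_l(tcp(25.5,-22,96),rate=80,f_stop=6); env.hold(.4)
s=env.read_state();print(s["tool_pos"],s["width"],s["force"],barinkey(s),s["time_s"])
cv2.imwrite("pics/w4.png",viewer.camera("wrist"));np.savez("w4.npz",tool_pos=s["tool_pos"],orientation=s["orientation"])
cv2.imwrite("pics/s4.png",viewer.camera("scene"))
crop(cv2.imread("pics/s4.png"),240,160,370,260,5,"s4c")
E
```

```text
[439.29025221  41.40613862  96.18462941] 17.897484078973758 [ 0.25233777  1.08490661 -2.8375017 ] [ 25.47779921 -21.92432769] 11.5667
```

View pics/w4.png

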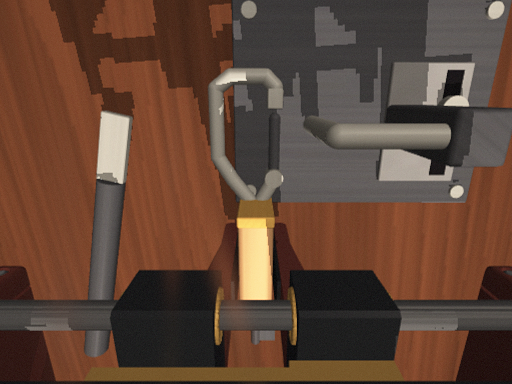

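View pics/s4c.png

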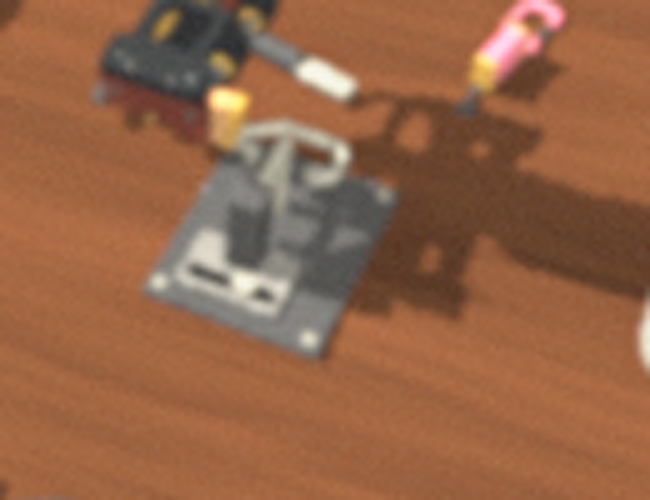

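```bash
python3 - <<'E'
from h import *
st=dict(np.load("w4.npz"));im=cv2.imread("pics/w4.png")
g=im.copy()
for z in (5,17,62):
    u=w2pix(np.r_[BAR,z],"wrist",st)[0];print(z,u.round(1));cv2.circle(g,tuple(np.rint(u).astype(int)),1,(0,0,255),-1)
crop(g,200,60,360,200,4.5,"w4c")
E
```

```text
5 [311.1 128.1]
17 [315.1 130.2]
62 [337.3 142.1]
```

View pics/w4c.png

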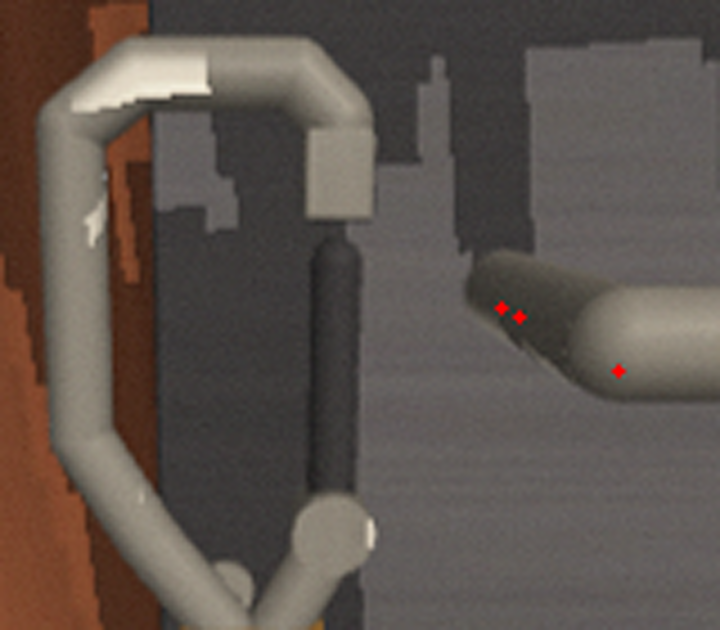

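The real bar sits about 28 crop pixels (~3 mm) further up (+y) than my prediction. I'll re-measure it relative to the hook in this same picture.

```bash
python3 - <<'E'
from h import *
st=dict(np.load("w4.npz"))
f=lambda c,z: pix2w(np.array(c)/4.5+[200,60]-.4,z,"wrist",st)[0,:2]
nose=f((339,217),17);piv=f((332,535),17);end=f((215,38),17);gate=f((335,400),17)
print("nose",nose,"piv",piv,"end",end,"gate",gate)
M=R.from_quat(st["orientation"]).as_matrix()
for n,c,z in (("b5",(497,282),5),("b62",(618,343),62)):
    b=f(c,z);t=(M.T@np.r_[b-st["tool_pos"][:2],0]);print(n,b.round(1),"tool",t.round(1))
for n,b in (("nose",nose),("piv",piv),("end",end),("gate",gate)): print(n,(M.T@np.r_[b-st["tool_pos"][:2],0]).round(1))
E
```

```text
nose [454.59685595 117.6774594 ] piv [451.79435319  79.0825822 ] end [441.56806655 138.14440564] gate [453.03702994  96.14834504]
b5 [475.1 107.8] tool [68.8 31.1  0. ]
b62 [475.5 107. ] tool [67.9 31.6  0. ]
nose [77.2 10.   0. ]
piv [38.5  9.8  0. ]
end [96.7 -4.5  0. ]
gate [55.6  9.9  0. ]
```

Bar measured at (475.3, 107.4), consistent at both heights, with the key's origin at tool x 40.8 from the nose tip and closed end. Pressing in at key x≈26.5, gently, with a force stop.

```bash
sed -i 's/^YAW.*/YAW=np.radians(86.0); K0=40.8; BAR=np.array([475.3,107.4])/' h.py
cat >> h.py <<'E'
def show(n,tag):
    s=env.read_state();im=viewer.camera("wrist");cv2.imwrite(f"pics/{tag}.png",im);crop(im,180,40,360,215,3.4,tag+"c")
    print(n,s["tool_pos"].round(1),"w",s["width"].round(2),"F",(s["force"]).round(2),"bar in key",barinkey(s).round(2),"t",s["time_s"])
E
python3 - <<'E'
from h import *
env.move_l(tcp(26.5,-18,96),rate=20);env.hold(.2);f0=env.read_state()["force"];print(f0)
for ky in (-6,0,5,8):
    r=env.move_l(tcp(26.5,ky,96),rate=20,f_stop=7); s=env.read_state(); print(ky,r,barinkey(s).round(2),(s["force"]-f0).round(2))
    if r: break
show("in","w5")
E
```

```text
[-0.88998812  0.73901771 -3.31945309]
-6 False [26.53 -6.31] [-0.63 -0.38  0.14]
0 False [26.54 -0.16] [ 0.31 -1.07 -0.1 ]
5 False [26.61  5.01] [-2.47 -1.72  0.79]
8 False [26.59  8.11] [-2.3  -2.15  0.28]Traceback (most recent call last):
  File "<stdin>", line 6, in <module>
  File "h.py", line 35, in show
    print(n,s["tool_pos"].round(1),"w",s["width"].round(2),"F",(s["force"]).round(2),"bar in key",barinkey(s).round(2),"t",s["time_s"])
                                       ^^^^^^^^^^^^^^^^
AttributeError: 'float' object has no attribute 'round'
```

View pics/w5c.png

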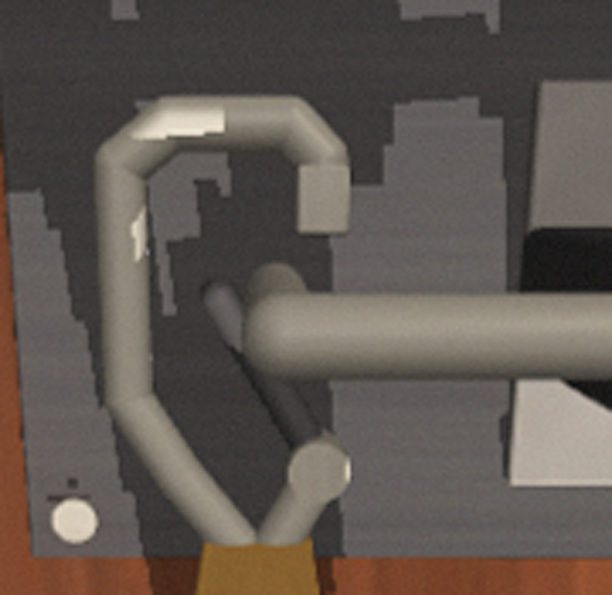

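The bar has swung the gate in by about 0.6 rad and sits just below the nose, with about 2.5 N on it. I'll go a little deeper, then draw the hook along.

```bash
sed -i 's/s\["width"\].round(2)/round(s["width"],2)/' h.py
python3 - <<'E'
from h import *
f0=np.array([-.89,.74,-3.3])
def go(kx,ky,fs=6,rate=15):
    r=env.move_l(tcp(kx,ky,96),rate=rate,f_stop=fs); s=env.read_state(); print((kx,ky),r,barinkey(s).round(2),(s["force"]-f0).round(2)); return r
if not go(27,11):
  if not go(33,11.5):
    go(40.5,12.5)
env.hold(.3)
show("drawn","w6")
E
```

```text
(27, 11) False [27.06 11.21] [-2.63 -1.96  0.84]
(33, 11.5) False [33.23 12.02] [-0.82 -4.58  0.1 ]
(40.5, 12.5) False [40.43 12.83] [ 1.22 -0.59  0.21]
drawn [472.1  26.2  96. ] w 17.63 F [ 0.46 -0.15 -1.87] bar in key [40.44 12.51] t 16.0
```

View pics/w6c.png

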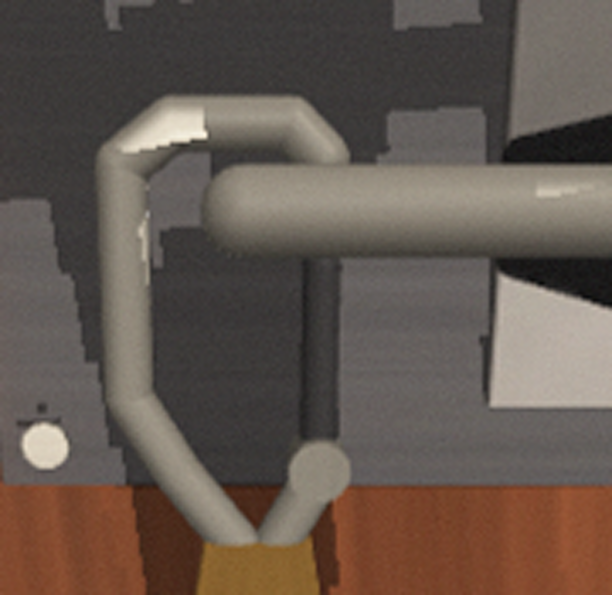

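The gate is shut, the bar is in the bend and the key is still held. Lowering, releasing and withdrawing upward.

```bash
python3 - <<'E'
from h import *
env.hold(.3)
p=env.read_state()["tool_pos"].copy();p[2]=89.8
print(env.move_l(p,rate=15,f_stop=4)); env.hold(.2); show("low","w7")
set_gripper(40); env.hold(.3); show("open","w8")
p=env.read_state()["tool_pos"].copy();p[2]=150; print(env.move_l(p,rate=60,f_stop=8)); env.hold(.5)
p[2]=210;p[1]-=30;env.move_l(p,rate=120); env.hold(.5)
s=env.read_state();print(s["tool_pos"],s["force"],s["time_s"])
cv2.imwrite("pics/w9.png",viewer.camera("wrist"));np.savez("w9.npz",tool_pos=s["tool_pos"],orientation=s["orientation"])
t=viewer.camera("top");cv2.imwrite("pics/t9.png",t)
E
```

```text
False
low [472.2  26.1  89.9] w 17.93 F [-0.74  0.2  -3.2 ] bar in key [40.49 12.56] t 17.1167
open [472.1  26.1  89.8] w 39.87 F [-1.44 -0.78  0.77] bar in key [40.5 12.5] t 18.025
False
[472.07204546  -3.79279229 209.81132724] [ 0.09828098 -0.25977258 -0.55050518] 20.9333
```

View pics/w9.png

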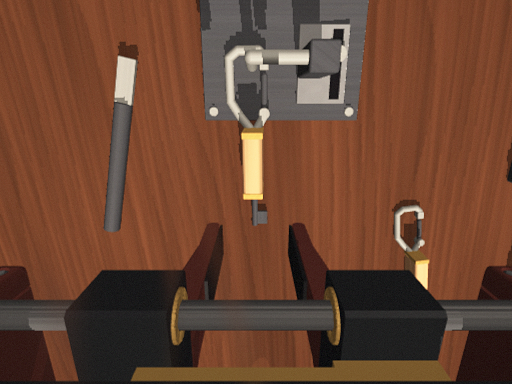

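View pics/t9.png

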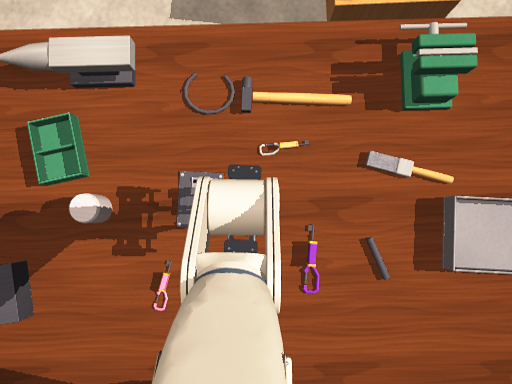

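View pics/w8c.png

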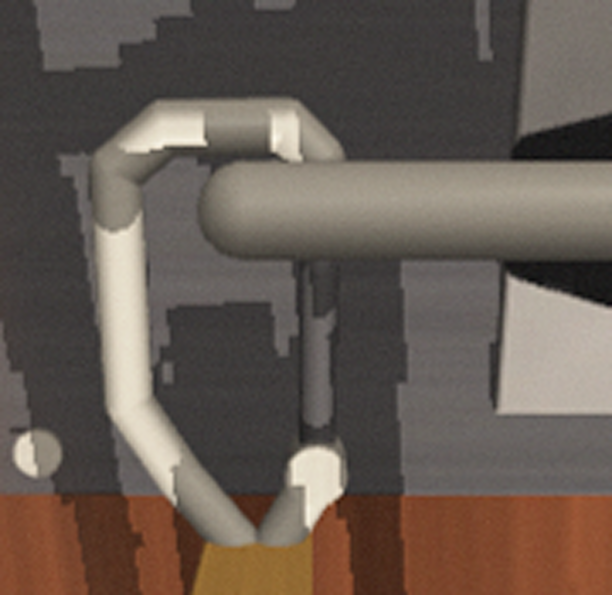

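The key lies clipped by the eye: closed end at (245,48), gate straight at (264,90), fob at (253,163). In the top view the bystanders are at their starting pixels. Handing in.

```bash
python3 - <<'E'
from h import *
print(workorder.sign_off()); print(env.read_state()["time_s"])
E
```

```text
the job is handed in; nothing more can be done
None
the job is handed in; nothing more can be done
```

The key fob is clipped onto the eye's round bar and let go, and I handed the job in at about 21 s of robot time; no verdict came back. I took the larger white/yellow clip by its fob and pressed the gate in against the bar. I then drew the hook along until the bar sat in the bend and the gate shut, while still holding the fob.

- **Bar position in the hook:** it was at key x 40.5, y 12.5 mm by my own estimate, both before and after release. The wrist picture after release shows the gate straight and shut.
- **Force on the eye:** the highest sideways reading was about 4.7 N, sampled at the end of each move, and the 6–7 N force stops never triggered.
- **End state:** the clip lies with its hook on the plate and its fob on the bench. The gripper is well clear above it. The bystanders in the top view look unmoved by eye.
- **One disagreement:** the top camera put the bar about 3–4 mm lower in y than the close wrist view. I used the wrist value, and the fit bore it out.
- **Not measured:** I judged the gate angle from pictures only. I did not check the clip's final tilt and stillness with numbers.

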